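# Load the luthier's index post

## Robot

A 6-joint arm with a two-finger parallel gripper is mounted at the origin on the work surface. World frame = base frame: x ahead of the robot, y to its left, z up, the work surface at z = 0. Lengths are in m, angles in degrees, forces in N, time in s.
With the tool pointing down it reaches from about 0.4 to 0.825 m from the base axis. Payload 7 kg.
Tool frame: the origin (TCP) lies at the very end of the fingers, on their centre line; the grasp point (between the pads) lies 19 mm behind it (ctrl.grasp_offset is the distance from the TCP to the grasp point, in m); z points along the fingers, y is the line along which they close (so a half turn about z gives the same grasp; the last joint's range is limited). The gripper opens to 88 mm and grips with 3 to 60 N. Pads are 19 mm wide; open, the fingers measure 130 mm over their backs; the gripper's body (78 mm by 193 mm) begins 47 mm behind the grasp point.
Start: joints at [91.679, 20.546, 0.682, 0, -70.136, -16.507], TCP at [0.173, 0.652, 0.227] pointing down, gripper open.
Joint ranges: [-176.03, 176.03], [-82.01, 121.73], [-58.28, 71.71], [-173.87, 95.51], [-174.79, -0.11], [-173.66, 173.66]. Speed limits (degrees/s): [136.94, 136.94, 172.46, 180, 180, 180].

## Interface

Orientations are given as [roll, pitch, yaw] about the fixed x, y, z axes, in that order (R = Rz(yaw) Ry(pitch) Rx(roll)).
In Python, from plant import ctrl gives the robot as it stands. The module is installed in compiled form; this text tells all that it offers.
- The arm moves only by the tool jog_arm, never from a script. Its argument "plan" is a list that holds one entry, the list of rows, each a list of 7 numbers: the opening, from 0 (shut) to 1 (fully open), then the shift along the tool's x, y, z in m, then the turn, a rotation vector about the tool's x, y, z in degrees. A call has 1 to 20 rows; each row is the pose to reach, as a shift and turn from the pose commanded when the call began, along the tool's axes at that moment; what a row does not reach only later rows make up. A row lasts 1/8 s, in which the tool goes at most 62.5 mm and 10.7 degrees, less where a joint would pass 70% of its speed; a pose out of reach is approached as far as the arm can. A call with a gripper value outside its range is refused whole. The fingers move at their own pace and stop on an object; the grip force is fixed at half the most. Time passes only in rows, so rows that repeat a pose let the fingers close. It gives the time, the measured TCP pose, the force, the opening and the grip force at its end, in the units of the state.
- ctrl.get_obs(): the state, without advancing time (a new reading comes with each control period).
- ctrl.snapshot(name): name is "scene" or "top" or "wrist"; returns a dict with "image" (420x560x3 uint8, red, green, blue), "vertical_fov" (degrees; the focal length in pixels is half the picture's height over the tangent of half this angle, whatever the lens; pixels are square), "cx", "cy" (the principal point, pixels), "R" (3x3) and "t" (3): a world point X has camera coordinates R X + t; the wrist camera has in their place "T_tool_cam" (4x4, takes a point from camera to tool coordinates, whose origin is the TCP and whose axes are the flange's). Camera axes: x right, y down, z forward; pixel columns grow to the right and rows downward; lengths in m; the calibration is good to about 2 mm. The wrist camera is an equidistant fisheye: a pixel r from the principal point sees the ray r / f radians off the axis. A picture is of the moment at which its call begins: read the wrist's pose just before it. There is no depth.
- ctrl.close_job(): hands the job in; it is judged then, once.
The state is a dict: "clock": time; "joint_pos": joint angles; "qvel": joint speeds; "tau": joint torques, N m; "tool_pos": TCP position; "orientation": TCP orientation; "force": force on the tool from outside, world axes, zero at the start; "moment": the same for the moment, N m; "opening": finger opening in m; "gripper_force": force on a finger pad.
Only numpy, scipy, OpenCV 4.12 (cv2) and the standard library are available. Lean on these libraries where they do the work, as an engineer would, in place of code of your own. Each camera call takes 0.05 s, during which the arm holds its last target. There are 200 camera calls.

## Task

Set up the bench fixture: lower the index plate by its wooden handle over the central shaft and the pin beside it until it lies flat on the base, then thread the tall narrow spacer sleeve and after it the broad flat washer onto the shaft, each fully down. Finally push the sliding keeper fork all the way across over the washer by its upright tab. Leave the other things on the bench where they are.

Things in the scene. Friction and masses are not known exactly. Their poses are not given: they have to be found in the camera images.
- fixture: Dark steel fixture fixed to the bench. Origin on the bench under the shaft axis, z up, x pointing from the pin through the shaft. Round base 110 mm across, 15 mm high; upright steel shaft, 18 mm diameter, its tapered top 90 mm above the bench. On the -x side a wooden guide block (x -225 to -85 mm, 50 mm wide, top 71 mm above the bench) carries the sliding keeper.
- shaft_foot (a point): The shaft's axis at the top face of the base, 15 mm above the bench; axes as the fixture's.
- pin_foot (a point): Foot of the steel anti-rotation pin (8 mm diameter, tapered top 48 mm above the bench), on the base's top face, 45 mm from the shaft axis on the fixture's -x side.
- plate_handle (a point): Centre of the upright wooden handle (36 mm along x, 18 mm along y, 45 mm high) on the loose aluminium index plate (190 x 64 x 10 mm, 0.2 to 0.45 kg); 32.5 mm above the plate's underside. Plate's x runs lengthwise from its holes to the handle. Shaft hole (24 mm) 60 mm and pin hole (14 mm) 105 mm from here towards -x; the plate ends 120 mm towards -x, 70 mm towards +x.
- plate_bore (a point): Centre of the plate's shaft hole at its underside; axes as the plate's. Seated, the plate's x axis lies along the fixture's x axis, the handle on the fixture's +x side of the shaft, the pin in the pin hole.
- sleeve_mid (a point): Centre of the loose steel spacer sleeve: a tall narrow ring, 50 mm outside, 25 mm hole, 28 mm high, lying flat on the bench. It goes on the shaft above the plate (centre then 39 mm above the bench). On the shaft, have the fingers to either side along the fixture's y axis: the plate's handle stands on the +x side, its top 70 mm above the bench.
- washer_mid (a point): Centre of the loose steel clamp washer: a broad flat ring, 64 mm outside, 25 mm hole, 15 mm high, lying flat on the bench. It goes on the shaft above the sleeve (its centre then 60.5 mm above the bench).
- keeper (a joint): Slide of the steel keeper fork along the fixture's +x: 0 m drawn back (fork tips 81 mm short of the shaft axis), 0.098 m home against its stop, prongs either side of the shaft. Starts between 0 and 0.015, has about 2.5 N of friction, stays where left. Fork underside 71 mm, top 78 mm above the bench: it clears the seated washer by 3 mm.
- keeper_tab (a point): Centre of the keeper's upright tab, 95 mm above the bench: 12 mm along the fixture's x, 44 mm along y, 34 mm high (top 112 mm above the bench). It lies 185 mm from the shaft axis on the -x side at keeper 0, 87 mm when home. Push its -x face towards +x; the keeper's flat bar reaches 16 mm behind that face, its top 78 mm above the bench.
- tape_roll_mid (a point): Bystander, leave alone: roll of paper tape lying flat, 100 mm across, 24 mm high; point at its middle.
- radius_block_mid (a point): Bystander, leave alone: wooden sanding block 120 x 55 x 35 mm; point at its middle.
- glue_mid (a point): Bystander, leave alone: white glue bottle, 60 mm across, 150 mm high; point at its middle.
- wax_tin_mid (a point): Bystander, leave alone: round steel tin, 70 mm across, 50 mm high; point at its middle.
- rubber_pad_mid (a point): Bystander, leave alone: black rubber block 80 x 50 x 25 mm; point at its middle.
- screwdriver_mid (a point): Bystander, leave alone: screwdriver lying flat; point at its middle.
- wrench_mid (a point): Bystander, leave alone: wrench lying flat; point at its middle.
- brush_mid (a point): Bystander, leave alone: brush lying flat; point at its middle.
Not all that is in view belongs to the job. What is shaped like the part that bears plate_handle but pink is not meant.

How it is judged:
By the outcome, as a careful person would: the job done as asked, in the order asked, and still so for the second after the job is handed in, with the robot touching nothing.
It also fails if it takes over 72 s, if anything falls off the work surface, if the arm or the gripper's body presses on something with over 40 N, if the wrist force passes 120 N, or if a joint passes its speed limit or range.

## Working session

There is one attempt and no reset: what is moved stays moved. The work goes in short steps, Python scripts to look and compute and a tool call to move; the robot and the scene stay as the last step left them, time stands still between calls to the robot, and variables do not carry over. Pictures are saved under pics/ and viewed, at most 10 in all, crops included, and the job is handed in when it is done.

Besides the shell and the picture viewer there is one more tool, called as name(argument=value, ...) on one line, values as JSON. jog_arm: Moves the arm, as the interface text tells. Its arguments: {"type":"object","properties":{"plan":{"type":"array","items":{"type":"array","items":{"type":"array","items":{"type":"number"}}}}},"required":["plan"]}

```bash
mkdir -p pics
python3 - <<'E'
from plant import ctrl
import cv2,numpy as np,pickle
print(ctrl.get_obs(), ctrl.grasp_offset)
for n in ("scene","top","wrist"):
    s=ctrl.snapshot(n); pickle.dump(s,open(f"pics/{n}0.pkl","wb"))
    cv2.imwrite(f"pics/{n}0.png",s["image"][:,:,::-1])
    print(n,{k:v for k,v in s.items() if k!="image"})
E
```

```text
{'clock': 0.0, 'joint_pos': array([ 9.16790770e+01,  2.05905693e+01,  6.32426466e-01, -2.04174438e-02,
       -7.01357115e+01, -1.65081091e+01]), 'qvel': array([ 0.03926484, -0.0219637 , -0.14357687,  0.09130515, -0.06132253,
        0.03159531]), 'tau': array([-2.26601669e-04, -5.82713056e+01,  2.93053490e+01,  6.99742064e+00,
        6.96349656e-03, -1.38752503e-04]), 'tool_pos': array([0.17264218, 0.65202847, 0.22562129]), 'orientation': array([ 1.79904560e+02, -8.26899199e-03, -1.48359787e+01]), 'force': array([-0.53882807, -0.45736035,  0.16041684]), 'moment': array([-0.00805953, -0.02352074,  0.03399107]), 'gripper_force': 0.0, 'opening': 0.08764609999089033} 0.0188
scene {'vertical_fov': 57.58456373348842, 'cx': 276.0419172958461, 'cy': 213.7174948304173, 'R': array([[-0.76946149,  0.6386466 , -0.0077159 ],
       [ 0.55490493,  0.66248765, -0.50318052],
       [-0.31624284, -0.39145962, -0.86414688]]), 't': array([ 0.42093814, -0.24673277,  1.2669019 ])}
top {'vertical_fov': 44.49978515322686, 'cx': 290.3906645825998, 'cy': 211.32354649852456, 'R': array([[ 0.01300137, -0.99989007,  0.00712794],
       [-0.99769607, -0.01344687, -0.06649613],
       [ 0.06658467, -0.00624698, -0.99776122]]), 't': array([-0.03151696,  0.50244854,  1.62853704])}
wrist {'vertical_fov': 65.70646984690485, 'cx': 278.9082098149211, 'cy': 209.21153782929565, 'T_tool_cam': array([[-6.61485897e-04, -9.52289373e-01, -3.05195860e-01,
         8.41753079e-02],
       [ 9.99999773e-01, -5.91542950e-04, -3.21648142e-04,
         2.99370397e-04],
       [ 1.25765648e-04, -3.05196004e-01,  9.52289548e-01,
        -1.58210577e-01],
       [ 0.00000000e+00,  0.00000000e+00,  0.00000000e+00,
         1.00000000e+00]])}
```

View pics/scene0.png

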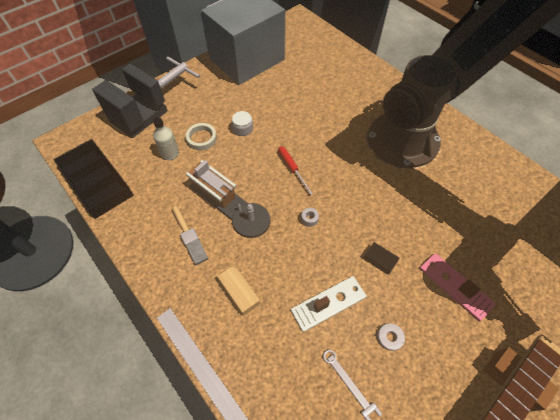

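View pics/top0.png

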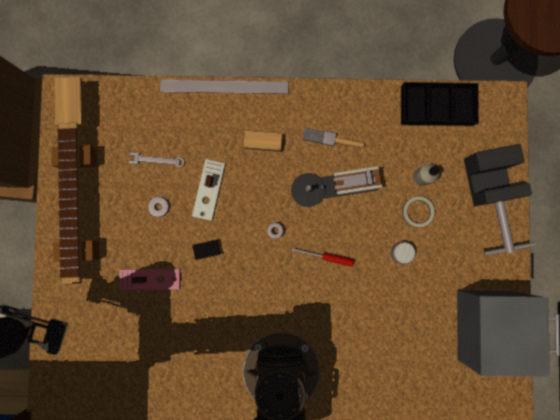

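The scene view shows the white plate at (330,303), the pink decoy at (457,285), the sleeve at (310,217), the washer at (391,337) and the fixture at (250,218). In the top view the plate is at (208,190) with its handle at (211,180), the decoy at (150,279), the sleeve at (275,230), the washer at (158,207), and the base at (309,189) with the guide to its right.

Things that could be confused:
- **Plate:** white (208,190) or pink (150,279). I choose white.
- **Sleeve:** small ring (275,230), washer (158,207) or tape roll (418,212). I choose (275,230) as the sleeve and (158,207) as the broad washer.

I'll check this in one close crop.

```bash
cat > h.py <<'E'
import numpy as np,cv2,pickle
from scipy.spatial.transform import Rotation as Ro
def rot(o): return Ro.from_euler('xyz',o,degrees=True).as_matrix()
def ray(s,uv,obs=None):
    f=210/np.tan(np.radians(s["vertical_fov"]/2)); d=np.array([(uv[0]-s["cx"])/f,(uv[1]-s["cy"])/f])
    if "R" in s:
        R=s["R"]; return -R.T@s["t"], R.T@np.array([d[0],d[1],1])
    r=np.linalg.norm(d)+1e-12; v=np.array([*(d/r*np.sin(r)),np.cos(r)])
    T=s["T_tool_cam"]; R=rot(obs["orientation"])
    return obs["tool_pos"]+R@T[:3,3], R@T[:3,:3]@v
def plane(s,uv,z,obs=None):
    c,d=ray(s,uv,obs); return c+d*(z-c[2])/d[2]
def proj(s,X,obs=None):
    f=210/np.tan(np.radians(s["vertical_fov"]/2))
    if "R" in s: p=s["R"]@X+s["t"]; return np.array([s["cx"],s["cy"]])+f*p[:2]/p[2]
    T=s["T_tool_cam"]; R=rot(obs["orientation"]); p=T[:3,:3].T@(R.T@(X-obs["tool_pos"])-T[:3,3])
    n=np.linalg.norm(p[:2]); return np.array([s["cx"],s["cy"]])+f*np.arctan2(n,p[2])*p[:2]/n
def look(name):
    from plant import ctrl
    o=ctrl.get_obs(); s=ctrl.snapshot("wrist"); pickle.dump((o,s),open(f"pics/{name}.pkl","wb"))
    cv2.imwrite(f"pics/{name}.png",s["image"][:,:,::-1]); return o,s
E
python3 - <<'E'
from h import *
s=pickle.load(open("pics/top0.pkl","rb")); im=s["image"]
c=im[140:290,120:395][:,:,::-1]
cv2.imwrite("pics/topcrop.png",cv2.resize(c,None,fx=2.9,fy=2.9,interpolation=cv2.INTER_CUBIC))
hsv=cv2.cvtColor(im,cv2.COLOR_RGB2HSV)
m=((hsv[:,:,1]<70)&(hsv[:,:,2]>90)).astype(np.uint8)
cs,_=cv2.findContours(m,0,2)
for k in cs:
    if cv2.contourArea(k)>60:
        (u,v),wh,a=cv2.minAreaRect(k); print(np.round([u,v,*wh,a]),plane(s,(u,v),0.012).round(3))
print("base",plane(s,(309,189),.015), "pink",plane(s,(150,279),0.01))
E
```

```text
[404. 252.  21.  21.  90.] [ 0.376 -0.389  0.012]
[275. 230.  14.  14.  90.] [0.442 0.024 0.012]
[ 15. 254.  35. 106.   3.] [0.356 0.85  0.012]
[418. 211.  28.  29.  90.] [ 0.51  -0.437  0.012]
[158. 206.  19.  18.  90.] [0.513 0.4   0.012]
[359. 189.   3.  45.  81.] [ 0.578 -0.245  0.012]
[356. 177.  16.  46.  81.] [ 0.616 -0.237  0.012]
[425. 175.  17.  16.  66.] [ 0.628 -0.46   0.012]
[208. 190.  20.  59.  13.] [0.57  0.241 0.012]
[157. 159.  55.  11.   4.] [0.667 0.409 0.012]
[319. 136.  31.  12.   9.] [ 0.748 -0.115  0.012]
[224.  86. 127.  12.   1.] [0.91  0.199 0.012]
[522. 244. 349.  75.  90.] [ 0.406 -0.768  0.012]
[251.  39. 503.  78.  -0.] [1.069 0.11  0.012]
base [ 0.57576813 -0.08383996  0.015     ] pink [0.28127331 0.41933937 0.01      ]
```

View pics/topcrop.png

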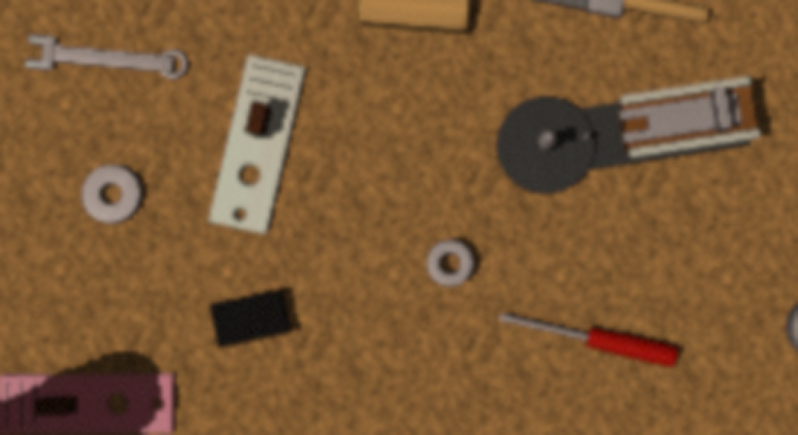

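The crop confirms the white plate, with its dark handle at crop (258,118) and its holes below at (249,174) and (239,214). The sleeve is at (450,263) and the washer at (112,193). The fixture is at (547,145) with the keeper on the right. The pink decoy, partly in shadow at (90,403), is ruled out. First I'll look at the fixture from above.

```bash
cat >> h.py <<'E'
def go(x,y,z,yaw,o=None):
    "shift and turn in tool axes from the present pose to a tool-down pose"
    if o is None:
        from plant import ctrl; o=ctrl.get_obs()
    R=rot(o["orientation"]); Rt=rot([180,0,yaw])
    print("d",(R.T@(np.array([x,y,z])-o["tool_pos"])).round(4),"turn",Ro.from_matrix(R.T@Rt).as_rotvec(degrees=True).round(2),"t",o["clock"])
E
python3 -c "
from h import *
go(.576,-.084,.26,-82)"
```

```text
d [ 0.5783  0.6084 -0.0333] turn [ 6.000e-02 -5.000e-02  6.717e+01] t 0.15
```

jog_arm(plan=[[[1, 0.578, 0.608, -0.033, 0, 0, 67], [1, 0.578, 0.608, -0.033, 0, 0, 67], [1, 0.578, 0.608, -0.033, 0, 0, 67], [1, 0.578, 0.608, -0.033, 0, 0, 67], [1, 0.578, 0.608, -0.033, 0, 0, 67], [1, 0.578, 0.608, -0.033, 0, 0, 67], [1, 0.578, 0.608, -0.033, 0, 0, 67], [1, 0.578, 0.608, -0.033, 0, 0, 67], [1, 0.578, 0.608, -0.033, 0, 0, 67], [1, 0.578, 0.608, -0.033, 0, 0, 67], [1, 0.578, 0.608, -0.033, 0, 0, 67], [1, 0.578, 0.608, -0.033, 0, 0, 67], [1, 0.578, 0.608, -0.033, 0, 0, 67], [1, 0.578, 0.608, -0.033, 0, 0, 67], [1, 0.578, 0.608, -0.033, 0, 0, 67], [1, 0.578, 0.608, -0.033, 0, 0, 67], [1, 0.578, 0.608, -0.033, 0, 0, 67], [1, 0.578, 0.608, -0.033, 0, 0, 67]]])

```text
clock: 2.4
tool_pos: [0.5757, -0.0823, 0.2599]
orientation: [-180.0, 0.0, -81.7]
force: [0.3, 0.5, 0.1]
opening: 0.0874
gripper_force: 0.0
```

```bash
python3 -c "
from h import *
o,s=look('fix'); print(o['tool_pos'],o['orientation'],o['joint_pos'],o['force'],o['clock'])
"
```

```text
[ 0.57574349 -0.08231174  0.25987946] [-1.79969622e+02  3.40582048e-03 -8.17491783e+01] [ 1.11179900e+01  1.06272798e+01 -8.53239934e+00 -1.99276879e-03
 -7.08098107e+01 -2.86651467e+00] [0.32946172 0.54430657 0.06668661] 2.4
```

View pics/fix.png

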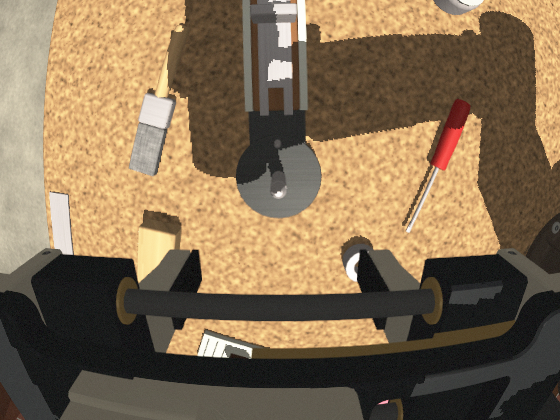

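The wrist view shows the base disc around (279,178), with the shaft tip near (278,190) and the pin near (277,143). The guide and keeper are above, centred on column 276. The sleeve is at (357,262).

Run:
```python
from h import *
o,s=pickle.load(open("pics/fix.pkl","rb")); im=s["image"]
hsv=cv2.cvtColor(im,cv2.COLOR_RGB2HSV)
m=((hsv[:,:,1]<60)&(hsv[:,:,2]<170)).astype(np.uint8); m[:110]=0; m[230:]=0; m[:,:225]=0;m[:,335:]=0
c=max(cv2.findContours(m,0,1)[0],key=cv2.contourArea)[:,0]
P=np.array([plane(s,p,.015,o)[:2] for p in c if p[1]>150])
from scipy.optimize import least_squares
f=least_squares(lambda q:np.hypot(*(P-q[:2]).T)-q[2],[.576,-.084,.055],loss='soft_l1',f_scale=.001)
print("base",f.x, np.abs(f.fun).mean())
X=np.array([*f.x[:2],.09]); print("pred shaft top",proj(s,X,o),"foot",proj(s,np.array([*f.x[:2],.015]),o))
cv2.imwrite("pics/fixc.png",cv2.resize(im[60:230,200:360][:,:,::-1],None,fx=3.5,fy=3.5,interpolation=cv2.INTER_CUBIC))
# rail/keeper symmetric edges
for r in (20,40,60,80,100): print(r,''.join(f"{v//10:3d}" for v in hsv[r,235:320,2]))
```

```text
base [ 0.57740018 -0.07956161  0.05339542] 0.00033606711667511207
pred shaft top [277.9364355  191.94307306] foot [278.14113987 176.88700126]
20   8  8  8  8  8  7  7  9 12 12 12 12 12 12 13  9  7  7  7  7  7  7  7  7  7  7  7  7  7  7  7  7  7  7  7  7  7  7  7  7  8 14 13 13 14 13 13 13 13 13 13 13 13 14 14 13 13 14 13 13 14 15  9 25 25 25 25 25 25 25 25 24 24 24 23 21 19 18 20 22 23 23 22 20 19
40   9  9  9  9 10 10 10 10 11 12 12 12 12 12 12 10  7  7  7  8  8  7  8  9 10 10 10 10 10 10 10 10 10 10 10 10 10 10 11 10 10 11 10 20 24 24 24 24 24 24 24 24 24 24 24 24 20 19 19 19 19 18 15 13 24 25 25 25 25 25 25 17  9  9  9  8  9  8  9  9  9  8  8  9  9
60   7  8  9  9  8  8  8  8 11 12 12 13 12 12 12 12  9  7  7  7  8  8  8  9 10 10 10 11 10 10 10 10 10 10 10 10 10 12 24 23 23 23 23 23 23 16 10 11 10 10 10 10 10 10 10 11  9  8  7  7  7  7  7  7 11 12 12 12 12 12 12 11 10  9  9  8  8  8  8  7  8  8  8  9  8
80   8  9  9 10  9  8  7  8  9 11 12 12 12 12 12 12 11  7  7  7  8  7  8  8  9 10 10 10 10 10 10 10 23 24 24 24 23 10 10 10 10 10 10 20 18 10 10 10 10 10 10 10 10 10 11 10 10  8  7  7  7  7  7  7  9 12 12 12 12 12 12 12 10  9  9  9  8  8  8  7  7  8  9  9  9
100   9  9  8  9  8  7  8  7  7  8 12 12 12 12 12 12 12  9  7  7  7  8  8  8  8  9  9 10 10  9 10 10 10  8  7  7  7  7  7  7  7  7  7  7  7  7  7  7  7  9 10 10 10 10 10 10  9  9  7  7  8  7  7  7  8 11 12 12 12 12 12 12 10  7  8  9  9  8  8  8  7  7  7  6  7
```

View pics/fixc.png

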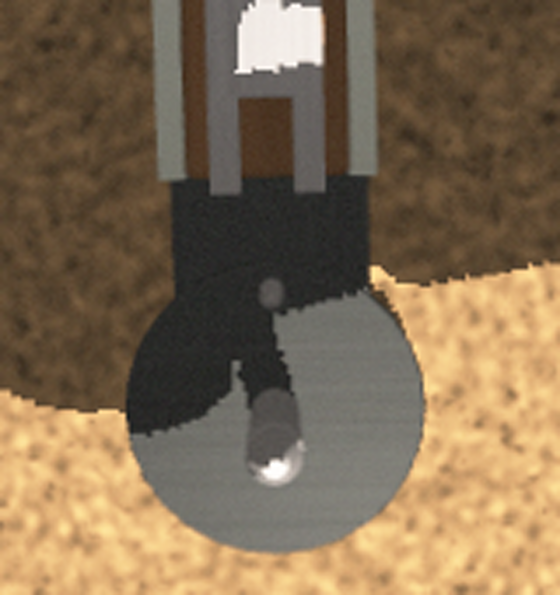

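Crop: the shaft tip is at (275,462), image (278.6,192), which matches the prediction. The pin top is at (271,292), image (277.4,143.4). The fork rails are centred at crop x 268 at row 175.

Run:
```python
from h import *
o,s=pickle.load(open("pics/fix.pkl","rb"))
S=plane(s,(278.5,192),.088,o)[:2]; 
P=plane(s,(277.4,143.4),.048,o)[:2]; d=S-P; print("shaft",S,"pin",P,np.hypot(*d),np.degrees(np.arctan2(d[1],d[0])))
for a,b,r in ((245.1,308,108),(252,299.8,50)): 
    K=plane(s,((a+b)/2,r),.076,o)[:2]; d=S-K; print(np.degrees(np.arctan2(d[1],d[0])),np.hypot(*d))
g=np.array([.594,.235]); print("handle in fix view?"); go(.594,.235,.22,-193)
```

```text
shaft [ 0.5767383  -0.07906323] pin [ 0.58471747 -0.12518218] 0.046804104512500534 99.81573038547941
99.53951963758172 0.08722753248407515
99.23942431059093 0.14890993356884302
handle in fix view?
d [-0.3115 -0.0635  0.04  ] turn [-2.0000e-02  3.0000e-02  1.1124e+02] t 2.45
```

jog_arm(plan=[[[1, -0.312, -0.063, 0.04, 0, 0, 111], [1, -0.312, -0.063, 0.04, 0, 0, 111], [1, -0.312, -0.063, 0.04, 0, 0, 111], [1, -0.312, -0.063, 0.04, 0, 0, 111], [1, -0.312, -0.063, 0.04, 0, 0, 111], [1, -0.312, -0.063, 0.04, 0, 0, 111], [1, -0.312, -0.063, 0.04, 0, 0, 111], [1, -0.312, -0.063, 0.04, 0, 0, 111], [1, -0.312, -0.063, 0.04, 0, 0, 111], [1, -0.312, -0.063, 0.04, 0, 0, 111], [1, -0.312, -0.063, 0.04, 0, 0, 111], [1, -0.312, -0.063, 0.04, 0, 0, 111], [1, -0.312, -0.063, 0.04, 0, 0, 111]]])

```text
clock: 4.08
tool_pos: [0.5938, 0.2348, 0.2196]
orientation: [180.0, 0.0, 167.3]
force: [-0.3, -0.2, -0.7]
opening: 0.0879
gripper_force: 0.0
```

Run:
```python
from h import *
o,s=look('plate'); im=s["image"]; print(o['tool_pos'],o['orientation'],o['joint_pos'].round(1),o['clock'])
hsv=cv2.cvtColor(im,cv2.COLOR_RGB2HSV)
m=((hsv[:,:,1]<60)&(hsv[:,:,2]>120)).astype(np.uint8)
cs,h=cv2.findContours(m,cv2.RETR_CCOMP,1)
for i,c in enumerate(cs):
    a=cv2.contourArea(c)
    if a>40: 
        (u,v),wh,an=cv2.minAreaRect(c); M=cv2.moments(c); print(i,h[0,i,3],a,np.round([u,v,*wh,an],1),np.round([M['m10']/a,M['m01']/a],1),plane(s,(M['m10']/a,M['m01']/a),.01,o)[:2].round(4))
```

```text
[0.59378152 0.23481889 0.21964462] [1.79994501e+02 3.45401939e-03 1.67319446e+02] [  39.1   17.4   -4.8   -0.   -67.8 -141.7] 4.075
5 -1 449.0 [538.5 266.9  60.8  16.1  38.7] [539.7 272. ] [0.8352 0.6336]
6 -1 865.5 [ 29.6 268.3  28.2  67.7  72.6] [ 26.2 268.7] [ 0.6373 -0.2031]
10 -1 304.5 [ 43.5 230.7  13.8  44.   53.1] [ 42.8 231. ] [ 0.5843 -0.1252]
12 -1 1630.0 [422.5 206.6  26.  123.6  81.9] [419.4 207.8] [0.666  0.4005]
14 12 143.5 [370.2 216.1  17.5  12.9  77.9] [370.1 216. ] [0.6619 0.334 ]
15 -1 6659.0 [281. 159. 160.  58.  90.] [285.5 147.4] [0.5586 0.25  ]
17 15 366.0 [281.5 131.4  21.5  21.9  81.9] [281.5 131.2] [0.5396 0.2498]
18 15 134.5 [281.3  91.8  12.7  13.4  45. ] [281.1  91.9] [0.496 0.259]
19 -1 1986.5 [405.5  88.   52.   49.   90. ] [405.2  87.8] [0.5163 0.4026]
20 19 357.0 [406.   87.5  21.9  20.5  45. ] [405.9  87.7] [0.5163 0.4035]
```

View pics/plate.png

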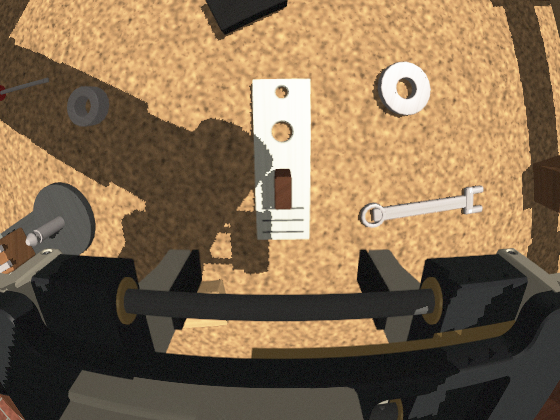

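The plate is centred under the gripper: pin hole (281,92), bore (281,131), handle (283,188). The washer is at (405,88), and the radius-side objects are clear of the grip.

Run:
```python
from h import *
o,s=pickle.load(open("pics/plate.pkl","rb")); im=s["image"]
hsv=cv2.cvtColor(im,cv2.COLOR_RGB2HSV)
m=(hsv[:,:,2]<110).astype(np.uint8); m[:150]=0;m[215:]=0;m[:,:270]=0;m[:,300:]=0
c=max(cv2.findContours(m,0,1)[0],key=cv2.contourArea); x,y,w,h=cv2.boundingRect(c); print(x,y,w,h)
for r in (172,180,190,200,206): print(r,hsv[r,266:300,2])
B=plane(s,(281.5,131.3),.01,o)[:2]; P=plane(s,(281.2,91.9),.01,o)[:2]
# plate edges at two rows
wht=(hsv[:,:,2]>150)&(hsv[:,:,1]<60)
for r in (82,110,150,230):
    k=np.where(wht[r,240:325])[0]+240; print(r,k.min(),k.max(),[plane(s,(q,r),.01,o)[:2].round(4) for q in (k.min()-.5,k.max()+.5)])
k=np.where(wht[70:250,300])[0]+70; print(k.min(),k.max(),[plane(s,(300,q),.01,o)[:2].round(4) for q in (k.min()-.5,k.max()+.5)])
```

```text
270 169 21 40
172 [212 248 248 248 209 105 108 110  78  43  49  53  53  54  54  53  52  57
  53  54  53  57  53  56 147 241 252 252 252 251 252 253 252 253]
180 [104 107 103 104 104 109 104  97  81  92 105 104 106 106 109 107 108 107
 111 108 108 109 113 112 110 151 243 252 251 251 252 252 252 252]
190 [104 104 104 106 105 106 105 106  85  87 104 103 103 100  98 101 102 102
 104 101 102 106 110 111 109 150 239 251 250 251 251 252 252 252]
200 [103 102 102 105 106 103 102 106  85  82  99 103 104 108 107 109 107 104
 103 102 103 105 101 105  98 145 238 250 250 250 251 251 251 251]
206 [103  97 100 104 155 143 102 108  85  78 100 102 103 103 104 104 103  99
 100 101 100  97 100  99  97 146 232 247 246 246 244 243 243 244]
82 252 309 [array([0.4775, 0.2296]), array([0.4916, 0.2923])]
110 253 310 [array([0.5088, 0.2235]), array([0.5229, 0.2867])]
150 269 310 [array([0.5573, 0.2306]), array([0.5676, 0.2772])]
230 271 308 [array([0.6523, 0.2108]), array([0.6625, 0.2559])]
79 238 [array([0.4856, 0.2828]), array([0.6712, 0.2436])]
```

Run:
```python
from h import *
o,s=pickle.load(open("pics/plate.pkl","rb"))
print("handle top",plane(s,(283,193),.055,o))
B=plane(s,(281.5,131.3),.01,o)[:2]; u=np.array([np.cos(np.radians(-12)),np.sin(np.radians(-12))]); print("from bore",B+.06*u)
go(.5975,.2375,.019,168)
```

```text
handle top [0.59846626 0.2377245  0.055     ]
from bore [0.59835645 0.23720698]
d [-0.003   0.0035  0.2006] turn [ 0.    0.   -0.71] t 4.125
```

jog_arm(plan=[[[1, -0.0035, 0.0035, 0.06, 0, 0, -0.7], [1, -0.0035, 0.0035, 0.12, 0, 0, -0.7], [1, -0.0035, 0.0035, 0.17, 0, 0, -0.7], [1, -0.0035, 0.0035, 0.195, 0, 0, -0.7], [1, -0.0035, 0.0035, 0.2, 0, 0, -0.7], [1, -0.0035, 0.0035, 0.2, 0, 0, -0.7], [0, -0.0035, 0.0035, 0.2, 0, 0, -0.7], [0, -0.0035, 0.0035, 0.2, 0, 0, -0.7], [0, -0.0035, 0.0035, 0.2, 0, 0, -0.7], [0, -0.0035, 0.0035, 0.2, 0, 0, -0.7], [0, -0.0035, 0.0035, 0.2, 0, 0, -0.7], [0, -0.0035, 0.0035, 0.2, 0, 0, -0.7], [0, -0.0035, 0.0035, 0.2, 0, 0, -0.7]]])

```text
clock: 5.75
tool_pos: [0.5981, 0.2372, 0.0195]
orientation: [-180.0, -0.0, 167.9]
force: [0.4, 0.2, -0.3]
opening: 0.023
gripper_force: 0.0
```

Run:
```python
from h import *
from plant import ctrl
o=ctrl.get_obs(); print(o['tool_pos'],o['orientation'],o['opening'],o['gripper_force'],o['force'])
```

```text
[0.59809124 0.23722497 0.01949721] [-1.79994441e+02 -4.53722031e-03  1.67872349e+02] 0.023038358901903585 0.0 [ 0.39680283  0.21890091 -0.34823433]
```

jog_arm(plan=[[[0, 0, 0, 0, 0, 0, 0], [0, 0, 0, 0, 0, 0, 0], [0, 0, 0, 0, 0, 0, 0], [0, 0, 0, -0.02, 0, 0, 0], [0, 0, 0, -0.06, 0, 0, 0], [0, 0, 0, -0.11, 0, 0, 0], [0, 0, 0, -0.15, 0, 0, 0], [0, 0, 0, -0.15, 0, 0, 0], [0, 0, 0, -0.15, 0, 0, 0]]])

```text
clock: 6.88
tool_pos: [0.5972, 0.2368, 0.1685]
orientation: [-180.0, -0.1, 167.8]
force: [-0.6, -0.1, -3.4]
opening: 0.0179
gripper_force: 30.0
```

Run:
```python
from h import *
o,s=look('held'); im=s["image"]; print(o['tool_pos'],o['orientation'],o['opening'],o['gripper_force'],o['force'])
hsv=cv2.cvtColor(im,cv2.COLOR_RGB2HSV)
m=((hsv[:,:,1]<60)&(hsv[:,:,2]>120)).astype(np.uint8)
cs,h=cv2.findContours(m,cv2.RETR_CCOMP,1)
zt=o['tool_pos'][2]-.0195+.01; R=rot(o['orientation'])
for i,c in enumerate(cs):
    a=cv2.contourArea(c)
    if a>150: 
        M=cv2.moments(c); p=(M['m10']/a,M['m01']/a); X=plane(s,p,zt,o); print(i,h[0,i,3],a,np.round(p,1),(R.T@(X-o['tool_pos'])).round(4),X.round(4))
```

```text
[0.59719994 0.23683024 0.16845135] [-1.79956453e+02 -9.28785945e-02  1.67842422e+02] 0.01794850639797828 29.999113976955414 [-0.58149863 -0.05141621 -3.43737309]
8 -1 569.5 [121.1 408.2] [-0.1626 -0.1448  0.0093] [0.7256 0.061  0.159 ]
34 -1 455.0 [279.6 343.5] [-0.0659  0.      0.0094] [0.6616 0.223  0.159 ]
37 -1 204.0 [280.3 333.3] [-0.0567  0.0005  0.0094] [0.6528 0.2253 0.159 ]
39 -1 501.0 [452.5 300.9] [-0.0381  0.1192  0.0093] [0.6596 0.3454 0.159 ]
41 -1 547.5 [534.7 268.7] [-0.0191  0.1934  0.0093] [0.6566 0.4219 0.159 ]
44 -1 1373.5 [ 34.9 268.7] [-0.0177 -0.1805  0.0096] [0.5765 0.0567 0.159 ]
50 -1 503.5 [ 19.3 240.5] [ 0.0044 -0.1895  0.0097] [0.5529 0.0525 0.159 ]
66 -1 2091.0 [433.3 220.6] [0.0211 0.0913 0.0095] [0.5957 0.3305 0.159 ]
81 -1 2568.0 [422.1  84.3] [0.0988 0.0768 0.0096] [0.5167 0.3327 0.159 ]
82 81 435.5 [423.   84.1] [0.099  0.0773 0.0096] [0.5167 0.3332 0.159 ]
85 -1 24677.5 [278.7 139.4] [ 0.066  -0.0004  0.0096] [0.5326 0.2503 0.159 ]
93 85 1764.5 [278.2 150.2] [ 0.0603 -0.0007  0.0096] [0.5381 0.2488 0.159 ]
95 85 744.5 [278.8  64.1] [ 0.1051 -0.0004  0.0097] [0.4944 0.2586 0.159 ]
```

View pics/held.png

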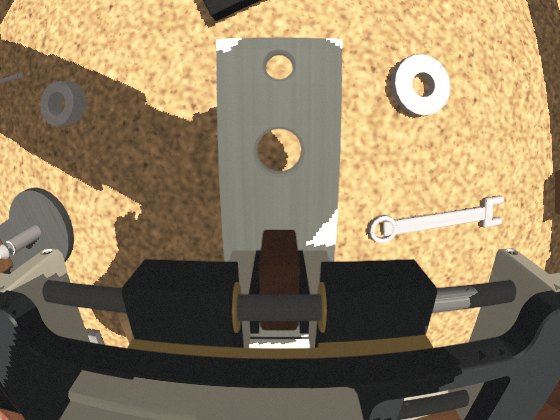

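The plate is held straight, with its bore at (278,150) and pin hole at (279,64). In tool axes the bore is at (60.3, -0.7) mm. I'm now carrying it to the fixture.

```bash
cat >> h.py <<'E'
S=np.array([.577,-.0793]); FY=99.6
def fx(a,b=0):
    "fixture xy -> world xy"
    c,s=np.cos(np.radians(FY)),np.sin(np.radians(FY)); return S+np.array([c*a-s*b,s*a+c*b])
E
python3 - <<'E'
from h import *
# tool x = fixture -x, tool y = fixture +y (z down)
p=fx(.0603,.0007); print(p); go(*p,.15,FY-180)
E
```

```text
[ 0.56625365 -0.01996118]
d [-0.024  -0.2573  0.0182] turn [ 6.0000e-02 -1.9000e-01 -1.1175e+02] t 6.925
```

jog_arm(plan=[[[0, -0.024, -0.257, 0.018, 0, 0, -111.7], [0, -0.024, -0.257, 0.018, 0, 0, -111.7], [0, -0.024, -0.257, 0.018, 0, 0, -111.7], [0, -0.024, -0.257, 0.018, 0, 0, -111.7], [0, -0.024, -0.257, 0.018, 0, 0, -111.7], [0, -0.024, -0.257, 0.018, 0, 0, -111.7], [0, -0.024, -0.257, 0.018, 0, 0, -111.7], [0, -0.024, -0.257, 0.018, 0, 0, -111.7], [0, -0.024, -0.257, 0.018, 0, 0, -111.7], [0, -0.024, -0.257, 0.018, 0, 0, -111.7], [0, -0.024, -0.257, 0.018, 0, 0, -111.7], [0, -0.024, -0.257, 0.018, 0, 0, -111.7], [0, -0.024, -0.257, 0.018, 0, 0, -111.7], [0, -0.024, -0.257, 0.018, 0, 0, -111.7]]])

```text
clock: 8.68
tool_pos: [0.5674, -0.0191, 0.1512]
orientation: [180.0, -0.0, -80.5]
force: [-0.1, 0.7, -2.8]
opening: 0.0177
gripper_force: 30.0
```

Run:
```python
from h import *
o,s=look('above'); im=s["image"]; print(o['tool_pos'],o['orientation'],o['clock'])
R=rot(o['orientation'])
for n,X in (("tip",[*S,.088]),("pin",[*fx(-.045),.048])): print(n,proj(s,np.array(X),o))
for a,dz in ((.0603,.0095),(.105,.0095)): print(proj(s,o['tool_pos']+R@np.array([a,-.0005,dz]),o))
cv2.imwrite("pics/abovec.png",cv2.resize(im[10:230,190:370][:,:,::-1],None,fx=2.7,fy=2.7,interpolation=cv2.INTER_CUBIC))
go(*fx(.0603,.0007),.15,FY-180)
```

```text
[ 0.56738771 -0.01907456  0.15121008] [ 1.79962408e+02 -2.78279813e-03 -8.04914417e+01] 8.675
tip [280.81703312 141.74474299]
pin [280.39807552  80.82296458]
[279.6190118  153.63432799]
[279.58108129  67.47313275]
d [0.0006 0.0013 0.0013] turn [ 0.03 -0.   -0.08] t 8.725
```

View pics/abovec.png

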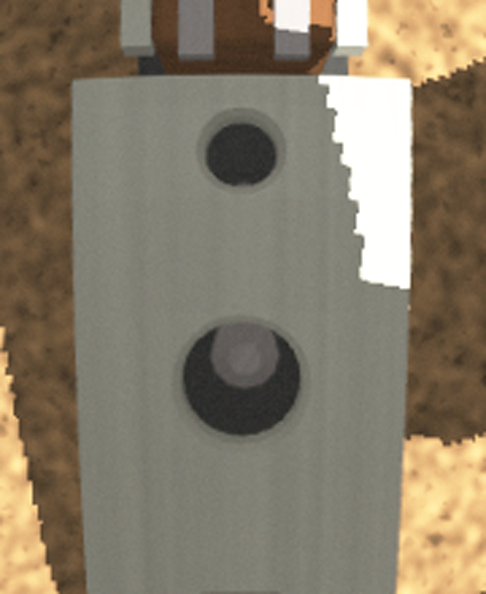

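Crop: the shaft tip shows through the bore at (244,355), image (280.4,141.5), within 0.4 px of the prediction. I'll correct by 1 mm and lower the plate.

jog_arm(plan=[[[0, 0.0006, 0.0012, 0.01, 0, 0, 0], [0, 0.0006, 0.0012, 0.03, 0, 0, 0], [0, 0.0006, 0.0012, 0.045, 0, 0, 0], [0, 0.0006, 0.0012, 0.06, 0, 0, 0], [0, 0.0006, 0.0012, 0.07, 0, 0, 0], [0, 0.0006, 0.0012, 0.08, 0, 0, 0], [0, 0.0006, 0.0012, 0.09, 0, 0, 0], [0, 0.0006, 0.0012, 0.1, 0, 0, 0], [0, 0.0006, 0.0012, 0.108, 0, 0, 0], [0, 0.0006, 0.0012, 0.113, 0, 0, 0], [0, 0.0006, 0.0012, 0.115, 0, 0, 0], [0, 0.0006, 0.0012, 0.116, 0, 0, 0], [0, 0.0006, 0.0012, 0.116, 0, 0, 0]]])

```text
clock: 10.35
tool_pos: [0.5667, -0.0198, 0.0358]
orientation: [-180.0, 0.0, -80.4]
force: [-0.2, 0.8, -2.3]
opening: 0.0178
gripper_force: 30.0
```

jog_arm(plan=[[[0, 0, 0, 0.001, 0, 0, 0], [0, 0, 0, 0.0015, 0, 0, 0], [0, 0, 0, 0.0015, 0, 0, 0], [0.5, 0, 0, 0.001, 0, 0, 0], [0.5, 0, 0, 0.001, 0, 0, 0], [0.5, 0, 0, 0.001, 0, 0, 0], [0.5, 0, 0, 0.001, 0, 0, 0], [0.5, 0, 0, -0.04, 0, 0, 0], [0.6, 0, 0, -0.1, 0, 0, 0], [0.8, 0, 0, -0.16, 0, 0, 0], [1, 0, 0, -0.2, 0, 0, 0], [1, 0, 0, -0.2, 0, 0, 0], [1, 0, 0, -0.2, 0, 0, 0]]])

```text
clock: 11.98
tool_pos: [0.566, -0.0198, 0.2349]
orientation: [180.0, 0.0, -80.4]
force: [-0.2, -0.6, -0.9]
opening: 0.0853
gripper_force: 0.0
```

Run:
```python
from h import *
o,s=look('seated'); im=s["image"]; print(o['tool_pos'],o['orientation'],o['clock'],o['opening'])
for z in (.025,): 
    for q in ((.095-.285,.032),(.130,.032),(.130,-.032),(-.06,.032),(-.06,-.032),(.06,0)): print(q,proj(s,np.array([*fx(*q),z]),o).round(1))
hsv=cv2.cvtColor(im,cv2.COLOR_RGB2HSV)
m=((hsv[:,:,1]<60)&(hsv[:,:,2]>100)).astype(np.uint8)
cs,h=cv2.findContours(m,cv2.RETR_CCOMP,1)
for i,c in enumerate(cs):
    a=cv2.contourArea(c)
    if a>120:
        M=cv2.moments(c); p=(M['m10']/a,M['m01']/a); print(i,h[0,i,3],a,np.round(p,1),cv2.boundingRect(c),plane(s,p,.028,o).round(4))
```

```text
[ 0.56596835 -0.0198237   0.2349422 ] [ 1.79963654e+02  2.53967002e-02 -8.04414409e+01] 11.975 0.08529711068800734
(-0.18999999999999997, 0.032) [306.6 -29.5]
(0.13, 0.032) [304.9 236.5]
(0.13, -0.032) [252.8 236.6]
(-0.06, 0.032) [307.5  76.3]
(-0.06, -0.032) [249.7  76.3]
(0.06, 0) [278.8 180.6]
16 -1 350.5 [120.2 408.6] (69, 392, 111, 28) [0.8048 0.4787 0.028 ]
49 -1 1028.0 [369.7 232.4] (351, 214, 38, 37) [0.445  0.0244 0.028 ]
50 49 285.0 [370.1 232.8] (360, 223, 21, 20) [0.4444 0.0248 0.028 ]
51 -1 1736.0 [ 44. 199.] (33, 150, 25, 102) [0.893  0.0533 0.028 ]
52 -1 231.0 [434.  161.8] (417, 126, 35, 71) [ 0.3839 -0.0785  0.028 ]
53 -1 8856.0 [278.9 155.1] (250, 76, 72, 161) [ 0.5719 -0.0501  0.028 ]
54 53 768.0 [278.  184.2] (268, 164, 21, 42) [ 0.5673 -0.0165  0.028 ]
55 53 479.0 [278.2 129.1] (266, 116, 25, 28) [ 0.5775 -0.0792  0.028 ]
56 53 174.0 [278.2  88.3] (271, 81, 16, 16) [ 0.5851 -0.1243  0.028 ]
61 -1 2364.0 [141.7  81. ] (117, 39, 51, 88) [ 0.7447 -0.115   0.028 ]
66 -1 366.5 [307.9  23.9] (304, 0, 9, 48) [ 0.5652 -0.2038  0.028 ]
67 -1 1158.0 [279.4  20.8] (261, 0, 36, 52) [ 0.5967 -0.2017  0.028 ]
96 -1 330.0 [248.5  23.5] (244, 0, 9, 48) [ 0.6299 -0.1934  0.028 ]
97 -1 8506.0 [ 16.  128.9] (0, 0, 45, 275) [ 0.9498 -0.0434  0.028 ]
```

View pics/seated.png

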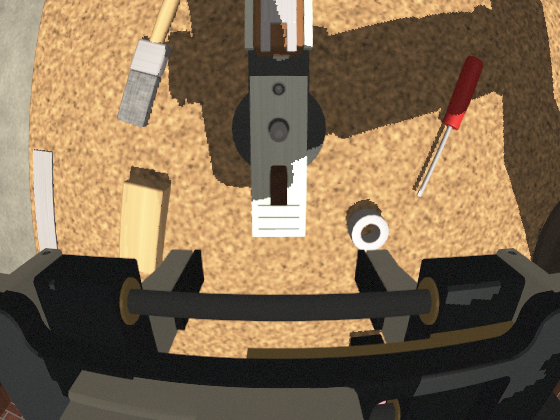

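The plate is seated: its outline spans rows 76 to 236 and columns 250 to 307, matching the predicted flat pose, and the shaft (278,129) and pin (278,89) are in their holes. The sleeve top is at (370,232). Sleeve next.

Run:
```python
from h import *
go(.4446,.0246,.006,FY-180)
```

```text
d [-0.064   0.1116  0.2285] turn [ 0.11  0.01 -0.04] t 12.025
```

jog_arm(plan=[[[0.78, -0.032, 0.056, 0, 0, 0, 0], [0.78, -0.064, 0.1115, 0.03, 0, 0, 0], [0.78, -0.064, 0.1115, 0.08, 0, 0, 0], [0.78, -0.064, 0.1115, 0.14, 0, 0, 0], [0.78, -0.064, 0.1115, 0.18, 0, 0, 0], [0.78, -0.064, 0.1115, 0.21, 0, 0, 0], [0.78, -0.064, 0.1115, 0.225, 0, 0, 0], [0.78, -0.064, 0.1115, 0.2285, 0, 0, 0], [0.78, -0.064, 0.1115, 0.2285, 0, 0, 0], [0, -0.064, 0.1115, 0.2285, 0, 0, 0], [0, -0.064, 0.1115, 0.2285, 0, 0, 0], [0, -0.064, 0.1115, 0.2285, 0, 0, 0], [0, -0.064, 0.1115, 0.2285, 0, 0, 0], [0, -0.064, 0.1115, 0.2285, 0, 0, 0], [0, -0.064, 0.1115, 0.2285, 0, 0, 0]]])

```text
clock: 13.9
tool_pos: [0.4458, 0.0247, 0.0075]
orientation: [-180.0, 0.0, -80.4]
force: [-3.3, 0.4, 6.7]
opening: 0.0495
gripper_force: 30.0
```

jog_arm(plan=[[[0, 0, 0, -0.01, 0, 0, 0], [0, 0, 0, -0.05, 0, 0, 0], [0, 0, 0, -0.1, 0, 0, 0], [0, 0, 0, -0.14, 0, 0, 0], [0, 0, 0, -0.14, 0, 0, 0], [0, 0, 0, -0.14, 0, 0, 0]]])

```text
clock: 14.65
tool_pos: [0.4454, 0.0246, 0.147]
orientation: [-180.0, 0.0, -80.4]
force: [-0.4, -0.3, -3.2]
opening: 0.049
gripper_force: 30.0
```

```bash
cat >> h.py <<'E'
def rings(s,o,zt,amin=400,vmin=60,smax=60):
    im=s["image"]; hsv=cv2.cvtColor(im,cv2.COLOR_RGB2HSV); R=rot(o['orientation'])
    m=((hsv[:,:,1]<smax)&(hsv[:,:,2]>vmin)).astype(np.uint8)
    cs,h=cv2.findContours(m,cv2.RETR_CCOMP,1)
    for i,c in enumerate(cs):
        a=cv2.contourArea(c)
        if a>amin and h[0,i,3]>=0:
            M=cv2.moments(c); p=(M['m10']/a,M['m01']/a)
            X=plane(s,p,zt,o); print(h[0,i,3],a,np.round(p,1),cv2.boundingRect(c),"tool",(R.T@(X-o['tool_pos'])).round(4),X.round(4))
E
python3 - <<'E'
from h import *
o,s=look('sl'); print(o['tool_pos'],o['orientation'],o['opening'],o['gripper_force'],o['force'],o['clock'])
zt=o['tool_pos'][2]-.0075+.028
for v in (60,100): rings(s,o,zt,250,v); print()
R=rot(o['orientation']); print(proj(s,o['tool_pos']+R@np.array([0,0,-.0205]),o))
cv2.imwrite("pics/slc.png",cv2.resize(s["image"][200:370,180:380][:,:,::-1],None,fx=3,fy=3))
go(*fx(0),.15,FY-180)
E
```

```text
[0.44543877 0.02464705 0.14695227] [-1.79990290e+02  3.04833332e-02 -8.04482877e+01] 0.04904657763303838 29.999365154653788 [-0.36745572 -0.26344605 -3.21110141] 14.65
57 588.0 [279. 272.] (259, 262, 42, 21) tool [ 0.008  -0.0009 -0.0205] [0.4476 0.0169 0.1675]
63 1708.0 [143.2 137.1] (123, 114, 42, 49) tool [ 0.0736 -0.0615 -0.0205] [ 0.5183 -0.0377  0.1675]

558 1750.0 [143.5 136.9] (123, 113, 42, 50) tool [ 0.0736 -0.0613 -0.0205] [ 0.5181 -0.0378  0.1675]
558 585.5 [151.3  68. ] (131, 54, 36, 29) tool [ 0.1042 -0.0563 -0.0205] [ 0.5183 -0.0688  0.1675]

[280.75407664 286.12819687]
d [ 0.1242 -0.1128 -0.0038] turn [ 0.07  0.   -0.05] t 14.7
```

Run:
```python
from h import *
o,s=pickle.load(open("pics/sl.pkl","rb")); zt=o['tool_pos'][2]-.0075+.028; R=rot(o['orientation'])
for p in ((279.5,261.5),(259,280),(301,280)): print((R.T@(plane(s,p,zt,o)-o['tool_pos'])).round(4))
hsv=cv2.cvtColor(s["image"],cv2.COLOR_RGB2HSV)
for r in range(225,300,3): print(r,(R.T@(plane(s,(279,r),zt,o)-o['tool_pos']))[0].round(4),hsv[r,279],s["image"][r,279])
```

```text
[ 0.0137 -0.0006 -0.0205]
[ 0.0035 -0.0106 -0.0205]
[ 0.0035  0.0099 -0.0205]
225 0.0322 [ 4 19 94] [94 88 87]
228 0.0307 [13 20 91] [91 87 84]
231 0.0293 [15 17 91] [91 88 85]
234 0.0278 [11 21 97] [97 92 89]
237 0.0263 [13 19 93] [93 89 86]
240 0.0248 [ 7 24 96] [96 89 87]
243 0.0233 [  9  16 112] [112 107 105]
246 0.0218 [ 12  24 105] [105  99  95]
249 0.0202 [ 10  22 104] [104  98  95]
252 0.0187 [ 19  20 104] [104 101  96]
255 0.0171 [  8  25 113] [113 105 102]
258 0.0156 [ 10  22 106] [106 100  97]
261 0.014 [ 20  15 100] [100  98  94]
264 0.0124 [ 17 114 228] [228 184 126]
267 0.0107 [ 16 117 224] [224 177 121]
270 0.0091 [ 17 116 229] [229 184 125]
273 0.0074 [ 17 116 236] [236 191 129]
276 0.0058 [ 19 110 244] [244 205 139]
279 0.0041 [ 16 119 229] [229 180 122]
282 0.0024 [ 6 14 91] [91 87 86]
285 0.0007 [ 8 22 93] [93 87 85]
288 -0.0011 [11 23 89] [89 84 81]
291 -0.0029 [23 22 91] [91 89 83]
294 -0.0046 [23 14 73] [73 72 69]
297 -0.0064 [15 31 50] [50 47 44]
```

View pics/slc.png

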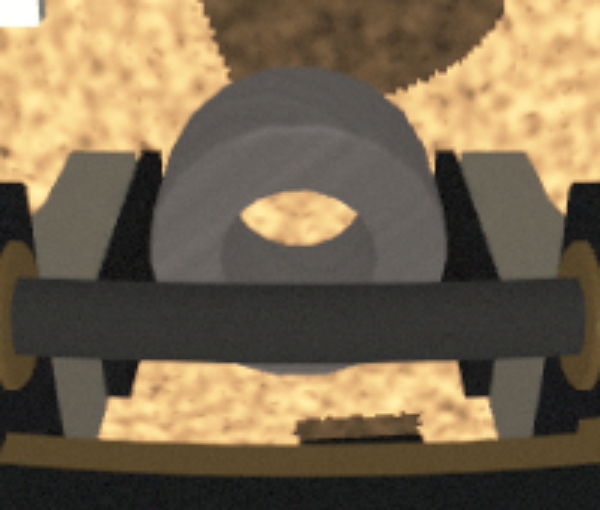

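The sleeve is held level. Its hole's far rim is at crop (298,190), so its centre is within 1 mm of the grip centre. I'm moving it above the shaft.

jog_arm(plan=[[[0, 0.06, -0.054, 0, 0, 0, 0], [0, 0.1, -0.09, 0, 0, 0, 0], [0, 0.1242, -0.1122, 0, 0, 0, 0], [0, 0.1242, -0.1122, 0, 0, 0, 0], [0, 0.1242, -0.1122, 0, 0, 0, 0]]])

```text
clock: 15.32
tool_pos: [0.576, -0.0793, 0.1452]
orientation: [179.8, 0.0, -80.5]
force: [-0.6, 0.1, -0.6]
opening: 0.049
gripper_force: 30.0
```

Run:
```python
from h import *
go(*fx(0,.0006),.0325,FY-180)
```

```text
d [ 0.0002 -0.0008  0.1127] turn [ 0.2   0.02 -0.08] t 15.325
```

jog_arm(plan=[[[0, 0.0002, -0.0006, 0.02, 0, 0, 0], [0, 0.0002, -0.0006, 0.045, 0, 0, 0], [0, 0.0002, -0.0006, 0.06, 0, 0, 0], [0, 0.0002, -0.0006, 0.075, 0, 0, 0], [0, 0.0002, -0.0006, 0.09, 0, 0, 0], [0, 0.0002, -0.0006, 0.1, 0, 0, 0], [0, 0.0002, -0.0006, 0.107, 0, 0, 0], [0, 0.0002, -0.0006, 0.111, 0, 0, 0], [0, 0.0002, -0.0006, 0.112, 0, 0, 0], [0, 0.0002, -0.0006, 0.1125, 0, 0, 0]]])

```text
clock: 16.58
tool_pos: [0.5781, -0.0792, 0.0348]
orientation: [-180.0, -0.0, -80.4]
force: [-0.1, 0.1, -1.4]
opening: 0.0491
gripper_force: 30.0
```

jog_arm(plan=[[[0, 0, 0, 0.001, 0, 0, 0], [0, 0, 0, 0.002, 0, 0, 0], [0, 0, 0, 0.002, 0, 0, 0], [0.8, 0, 0, 0.002, 0, 0, 0], [0.8, 0, 0, 0.002, 0, 0, 0], [0.8, 0, 0, 0.002, 0, 0, 0], [0.8, 0, 0, 0.002, 0, 0, 0], [0.8, 0, 0, -0.03, 0, 0, 0], [1, 0, 0, -0.08, 0, 0, 0], [1, 0, 0, -0.14, 0, 0, 0], [1, 0, 0, -0.2, 0, 0, 0], [1, 0, 0, -0.2, 0, 0, 0], [1, 0, 0, -0.2, 0, 0, 0]]])

```text
clock: 18.2
tool_pos: [0.5775, -0.0791, 0.2346]
orientation: [-180.0, 0.0, -80.4]
force: [0.1, 0.0, -0.6]
opening: 0.0877
gripper_force: 0.0
```

Run:
```python
from h import *
o,s=look('sl2'); print(o['tool_pos'],o['force'],o['clock'])
# sleeve outline at its top if seated (z .053)
hsv=cv2.cvtColor(s["image"],cv2.COLOR_RGB2HSV)
for n,q in (("-x",(-.025,0)),("+y",(0,.025)),("-y",(0,-.025)),("+x",(.025,0)),("h-x",(-.0125,0)),("tip",(0,0)),("edge -x plate",(-.06,0))):
    z={"tip":.09,"edge -x plate":.025}.get(n,.053); print(n,proj(s,np.array([*fx(*q),z]),o).round(1))
u=int(round(proj(s,np.array([*fx(0,0),.053]),o)[0]))
print("col",u,[(r,int(hsv[r,u,2])) for r in range(150,300,3)])
c=proj(s,np.array([*fx(0,0),.053]),o); r=int(round(c[1])); print("row",r,[(k,int(hsv[r,k,2]),int(hsv[r,k,1])) for k in range(225,335,2)])
go(.5163,.4033,.12,FY-180,o)
```

```text
[ 0.57751515 -0.07908381  0.23464066] [ 0.1252772   0.00949289 -0.57591342] 18.2
-x [280.3 163.9]
+y [303.5 186.8]
-y [257.1 186.8]
+x [280.3 208.9]
h-x [280.3 175.4]
tip [280.5 195.9]
edge -x plate [280.2 129.2]
col 280 [(150, 115), (153, 117), (156, 119), (159, 117), (162, 79), (165, 96), (168, 100), (171, 100), (174, 96), (177, 82), (180, 79), (183, 90), (186, 86), (189, 87), (192, 89), (195, 91), (198, 90), (201, 79), (204, 254), (207, 254), (210, 113), (213, 116), (216, 35), (219, 38), (222, 37), (225, 42), (228, 47), (231, 128), (234, 132), (237, 125), (240, 118), (243, 122), (246, 128), (249, 128), (252, 127), (255, 121), (258, 251), (261, 246), (264, 255), (267, 255), (270, 255), (273, 214), (276, 255), (279, 248), (282, 204), (285, 232), (288, 208), (291, 221), (294, 143), (297, 40)]
row 187 [(225, 82, 128), (227, 76, 117), (229, 67, 118), (231, 105, 121), (233, 86, 113), (235, 70, 117), (237, 38, 20), (239, 37, 21), (241, 40, 26), (243, 39, 26), (245, 40, 0), (247, 39, 20), (249, 40, 19), (251, 38, 27), (253, 103, 22), (255, 104, 22), (257, 93, 25), (259, 94, 22), (261, 98, 23), (263, 95, 24), (265, 94, 24), (267, 87, 21), (269, 85, 24), (271, 104, 25), (273, 89, 17), (275, 85, 18), (277, 87, 21), (279, 90, 25), (281, 82, 22), (283, 87, 21), (285, 87, 18), (287, 92, 19), (289, 81, 22), (291, 217, 24), (293, 253, 4), (295, 253, 3), (297, 254, 4), (299, 254, 3), (301, 236, 14), (303, 255, 0), (305, 255, 1), (307, 247, 7), (309, 119, 19), (311, 120, 21), (313, 120, 17), (315, 119, 19), (317, 119, 19), (319, 121, 19), (321, 121, 19), (323, 120, 19), (325, 244, 111), (327, 243, 114), (329, 236, 115), (331, 235, 113), (333, 241, 113)]
d [-0.4858 -0.0197  0.1149] turn [-0.03  0.03 -0.04] t 18.2
```

The sleeve edges, at rows 163.5 and 209, match the seated prediction (163.9 and 208.9). Washer next.

jog_arm(plan=[[[1, -0.06, -0.002, 0, 0, 0, 0], [1, -0.12, -0.004, 0, 0, 0, 0], [1, -0.18, -0.007, 0, 0, 0, 0], [1, -0.24, -0.01, 0, 0, 0, 0], [1, -0.3, -0.012, 0.02, 0, 0, 0], [1, -0.36, -0.014, 0.03, 0, 0, 0], [1, -0.42, -0.016, 0.04, 0, 0, 0], [1, -0.46, -0.019, 0.04, 0, 0, 0], [1, -0.486, -0.02, 0.04, 0, 0, 0], [1, -0.486, -0.02, 0.04, 0, 0, 0], [1, -0.486, -0.02, 0.04, 0, 0, 0]]])

```text
clock: 19.62
tool_pos: [0.5167, 0.4025, 0.194]
orientation: [179.9, -0.0, -80.5]
force: [0.5, 0.5, 0.6]
opening: 0.0873
gripper_force: 0.0
```

Run:
```python
from h import *
o,s=look('wa'); print(o['tool_pos'],o['clock'])
rings(s,o,.015,200,120)
hsv=cv2.cvtColor(s["image"],cv2.COLOR_RGB2HSV); m=((hsv[:,:,1]<60)&(hsv[:,:,2]>120)).astype(np.uint8)
for c in cv2.findContours(m,0,1)[0]:
    if 1500<cv2.contourArea(c)<8000: print(cv2.boundingRect(c),cv2.contourArea(c),[plane(s,p,.015,o)[:2].round(4) for p in (cv2.minEnclosingCircle(c)[0],)])
op,sp=pickle.load(open("pics/plate.pkl","rb")); print(plane(sp,(405.5,87.7),.015,op))
```

```text
[0.516683   0.40245369 0.19401999] 19.625
2 450.0 [280.  186.9] (268, 175, 25, 25) tool [0.0007 0.0003 0.179 ] [0.5164 0.4016 0.015 ]
(251, 158, 59, 58) 2562.0 [array([0.5167, 0.4008])]
(127, 97, 43, 150) 1945.5 [array([0.6571, 0.406 ])]
(0, 0, 26, 152) 2037.5 [array([0.8832, 0.3032])]
[0.51622101 0.40096754 0.015     ]
```

jog_arm(plan=[[[1, 0.001, 0, 0.06, 0, 0, 0], [1, 0.001, 0, 0.12, 0, 0, 0], [1, 0.001, 0, 0.165, 0, 0, 0], [1, 0.001, 0, 0.183, 0, 0, 0], [1, 0.001, 0, 0.189, 0, 0, 0], [1, 0.001, 0, 0.189, 0, 0, 0], [0, 0.001, 0, 0.189, 0, 0, 0], [0, 0.001, 0, 0.189, 0, 0, 0], [0, 0.001, 0, 0.189, 0, 0, 0], [0, 0.001, 0, 0.189, 0, 0, 0], [0, 0.001, 0, 0.189, 0, 0, 0], [0, 0.001, 0, 0.189, 0, 0, 0]]])

```text
clock: 21.18
tool_pos: [0.5168, 0.4026, 0.0064]
orientation: [-180.0, 0.0, -80.4]
force: [-1.9, 0.0, 6.0]
opening: 0.0639
gripper_force: 30.0
```

jog_arm(plan=[[[0, 0, 0, -0.01, 0, 0, 0], [0, 0, 0, -0.04, 0, 0, 0], [0, 0, 0, -0.09, 0, 0, 0], [0, 0, 0, -0.14, 0, 0, 0], [0, 0, 0, -0.15, 0, 0, 0], [0, 0, 0, -0.15, 0, 0, 0], [0, 0, 0, -0.15, 0, 0, 0]]])

```text
clock: 22.05
tool_pos: [0.5161, 0.4016, 0.1539]
orientation: [179.9, -0.1, -80.4]
force: [0.1, 0.6, -2.4]
opening: 0.0635
gripper_force: 30.0
```

Run:
```python
from h import *
o,s=look('wa2'); print(o['tool_pos'],o['orientation'],o['opening'],o['gripper_force'],o['force'],o['clock'])
zt=o['tool_pos'][2]-.0064+.015; R=rot(o['orientation'])
for v in (60,100): rings(s,o,zt,250,v); print()
hsv=cv2.cvtColor(s["image"],cv2.COLOR_RGB2HSV)
for r in range(205,300,4): p=(279,r);print(r,[(R.T@(plane(s,p,z,o)-o['tool_pos']))[0].round(4) for z in (zt,zt-.015)],hsv[r,279])
go(*fx(0),.15,FY-180)
```

```text
[0.51613797 0.40160303 0.15385228] [ 1.79870481e+02 -8.80519897e-02 -8.04480229e+01] 0.06346476206818251 29.998806703370064 [ 0.05212931  0.57767254 -2.43079558] 22.05
93 1076.5 [279.  265.8] (256, 249, 47, 34) tool [ 0.0051 -0.0009 -0.0086] [0.5179 0.3967 0.1625]

451 1659.0 [279.3 271.4] (253, 249, 54, 45) tool [ 0.0018 -0.0007 -0.0086] [0.5172 0.4    0.1625]

205 [np.float64(0.038), np.float64(0.0334)] [ 17 116 234]
209 [np.float64(0.0359), np.float64(0.0312)] [10 17 89]
213 [np.float64(0.0339), np.float64(0.0289)] [19 21 95]
217 [np.float64(0.0319), np.float64(0.0267)] [  8   9 113]
221 [np.float64(0.0298), np.float64(0.0244)] [ 10  22 104]
225 [np.float64(0.0277), np.float64(0.0221)] [  9  17 104]
229 [np.float64(0.0256), np.float64(0.0198)] [ 11  20 104]
233 [np.float64(0.0235), np.float64(0.0174)] [ 13  22 104]
237 [np.float64(0.0213), np.float64(0.015)] [ 15  24 107]
241 [np.float64(0.0191), np.float64(0.0127)] [ 9 18 99]
245 [np.float64(0.0169), np.float64(0.0102)] [ 13  22 105]
249 [np.float64(0.0147), np.float64(0.0078)] [ 15  25 102]
253 [np.float64(0.0125), np.float64(0.0053)] [ 18 114 238]
257 [np.float64(0.0102), np.float64(0.0028)] [ 19 108 246]
261 [np.float64(0.0079), np.float64(0.0003)] [ 18 115 235]
265 [np.float64(0.0056), np.float64(-0.0023)] [ 21  98 252]
269 [np.float64(0.0032), np.float64(-0.0048)] [ 19 111 242]
273 [np.float64(0.0008), np.float64(-0.0075)] [ 17 116 238]
277 [np.float64(-0.0016), np.float64(-0.0101)] [ 16 122 213]
281 [np.float64(-0.004), np.float64(-0.0128)] [ 16  79 133]
285 [np.float64(-0.0065), np.float64(-0.0156)] [13 19 92]
289 [np.float64(-0.0091), np.float64(-0.0184)] [11 22 93]
293 [np.float64(-0.0116), np.float64(-0.0212)] [ 19  16 126]
297 [np.float64(-0.0142), np.float64(-0.024)] [ 0  0 43]
d [0.4843 0.0199 0.0046] turn [ 0.14 -0.11 -0.04] t 22.1
```

jog_arm(plan=[[[0, 0.05, 0.002, 0, 0, 0, 0], [0, 0.11, 0.004, 0, 0, 0, 0], [0, 0.17, 0.007, 0, 0, 0, 0], [0, 0.23, 0.01, 0, 0, 0, 0], [0, 0.29, 0.012, 0, 0, 0, 0], [0, 0.35, 0.014, 0, 0, 0, 0], [0, 0.41, 0.017, 0, 0, 0, 0], [0, 0.46, 0.02, 0, 0, 0, 0], [0, 0.4833, 0.0207, 0, 0, 0, 0], [0, 0.4833, 0.0207, 0, 0, 0, 0], [0, 0.4833, 0.0207, 0, 0, 0, 0], [0, 0.4833, 0.0207, 0, 0, 0, 0]]])

```text
clock: 23.6
tool_pos: [0.5767, -0.0768, 0.1552]
orientation: [180.0, 0.0, -80.4]
force: [0.1, 0.3, -0.7]
opening: 0.0634
gripper_force: 30.0
```

Run:
```python
from h import *
go(*fx(.001,.0008),.0594,FY-180)
from plant import ctrl; o=ctrl.get_obs(); print(o['opening'],o['gripper_force'],o['tool_pos'])
```

```text
d [0.0016 0.0009 0.0958] turn [0.04 0.   0.04] t 23.6
0.06341457772046699 29.998896962497383 [ 0.5767012 -0.0767616  0.1552085]
```

jog_arm(plan=[[[0, 0.001, 0.0006, 0.02, 0, 0, 0], [0, 0.001, 0.0006, 0.04, 0, 0, 0], [0, 0.001, 0.0006, 0.055, 0, 0, 0], [0, 0.001, 0.0006, 0.067, 0, 0, 0], [0, 0.001, 0.0006, 0.079, 0, 0, 0], [0, 0.001, 0.0006, 0.088, 0, 0, 0], [0, 0.001, 0.0006, 0.093, 0, 0, 0], [0, 0.001, 0.0006, 0.095, 0, 0, 0], [0, 0.001, 0.0006, 0.095, 0, 0, 0]]])

```text
clock: 24.72
tool_pos: [0.5766, -0.0788, 0.0607]
orientation: [-180.0, -0.0, -80.4]
force: [-0.4, 0.1, -1.5]
opening: 0.0636
gripper_force: 30.0
```

jog_arm(plan=[[[0, 0, 0, 0.001, 0, 0, 0], [0, 0, 0, 0.001, 0, 0, 0], [1, 0, 0, 0.001, 0, 0, 0], [1, 0, 0, 0.001, 0, 0, 0], [1, 0, 0, 0.001, 0, 0, 0], [1, 0, 0, 0.001, 0, 0, 0], [1, 0, 0, -0.03, 0, 0, 0], [1, 0, 0, -0.08, 0, 0, 0], [1, 0, 0, -0.13, 0, 0, 0], [1, 0, 0, -0.17, 0, 0, 0], [1, 0, 0, -0.17, 0, 0, 0], [1, 0, 0, -0.17, 0, 0, 0]]])

```text
clock: 26.22
tool_pos: [0.576, -0.0786, 0.2302]
orientation: [180.0, 0.0, -80.4]
force: [-0.2, -0.3, -0.2]
opening: 0.0874
gripper_force: 0.0
```

Run:
```python
from h import *
o,s=look('wa3'); print(o['tool_pos'],o['force'],o['clock'])
hsv=cv2.cvtColor(s["image"],cv2.COLOR_RGB2HSV)
for n,q,z in (("-x",(-.032,0),.068),("+x",(.032,0),.068),("+y",(0,.032),.068),("-y",(0,-.032),.068),("ctr",(0,0),.068),("-x high",(-.032,0),.083),("+y hi",(0,.032),.083),("tab0 base -x face",(-.191,0),.078),("tab0 top -x",(-.191,0),.112),("tab0 top +x",(-.179,0),.112),("tab+15 top +x",(-.164,0),.112)):
    print(n,proj(s,np.array([*fx(*q),z]),o).round(1))
u=280; print("col",u,[(r,int(hsv[r,u,2])) for r in range(140,240,3)])
r=int(round(proj(s,np.array([*fx(0,0),.068]),o)[1])); print("row",r,[(k,int(hsv[r,k,2]),int(hsv[r,k,1])) for k in range(230,330,2)])
# keeper column profile
print([(r,*map(int,hsv[r,280])) for r in range(0,100,2)])
```

```text
[ 0.57603718 -0.07860442  0.2302028 ] [-0.18786425 -0.32165465 -0.17151432] 26.225
-x [278.9 159.6]
+x [279.  220.3]
+y [310.3 190.7]
-y [247.6 190.8]
ctr [279.  190.7]
-x high [278.9 162. ]
+y hi [311.7 194.5]
tab0 base -x face [278.7  -0.7]
tab0 top -x [278.7 -12.9]
tab0 top +x [278.7  -0.5]
tab+15 top +x [278.7  15.5]
col 280 [(140, 84), (143, 88), (146, 81), (149, 116), (152, 117), (155, 119), (158, 91), (161, 100), (164, 95), (167, 97), (170, 95), (173, 96), (176, 94), (179, 80), (182, 83), (185, 88), (188, 82), (191, 85), (194, 93), (197, 94), (200, 92), (203, 226), (206, 254), (209, 254), (212, 254), (215, 254), (218, 251), (221, 41), (224, 38), (227, 44), (230, 92), (233, 130), (236, 132), (239, 121)]
row 191 [(230, 98, 117), (232, 219, 121), (234, 222, 122), (236, 41, 19), (238, 35, 22), (240, 39, 13), (242, 42, 24), (244, 38, 20), (246, 38, 20), (248, 78, 26), (250, 97, 21), (252, 97, 21), (254, 95, 24), (256, 97, 18), (258, 96, 21), (260, 93, 16), (262, 95, 21), (264, 97, 21), (266, 85, 18), (268, 80, 19), (270, 86, 27), (272, 88, 17), (274, 88, 23), (276, 87, 12), (278, 8
[... 625 characters left out ...]
0, 113), (26, 13, 17, 108), (28, 15, 14, 109), (30, 17, 16, 110), (32, 10, 7, 106), (34, 4, 19, 107), (36, 0, 9, 109), (38, 9, 17, 107), (40, 0, 7, 109), (42, 12, 12, 106), (44, 23, 10, 105), (46, 10, 14, 107), (48, 15, 9, 108), (50, 8, 10, 103), (52, 13, 17, 108), (54, 5, 15, 104), (56, 0, 12, 108), (58, 12, 12, 106), (60, 12, 12, 105), (62, 9, 17, 103), (64, 12, 12, 104), (66, 4, 17, 108), (68, 12, 12, 104), (70, 15, 13, 241), (72, 13, 13, 241), (74, 14, 12, 243), (76, 14, 12, 242), (78, 15, 13, 243), (80, 14, 12, 242), (82, 13, 110, 176), (84, 13, 149, 120), (86, 14, 136, 73), (88, 15, 151, 71), (90, 14, 140, 73), (92, 13, 133, 71), (94, 14, 140, 73), (96, 13, 136, 73), (98, 14, 141, 74)]
```

The washer edges, rows 158.5 to 219.5 and columns 248 to 310, match the seated prediction. Keeper next.

Run:
```python
from h import *
o,s=pickle.load(open("pics/fix.pkl","rb"))
c,sn=np.cos(np.radians(FY)),np.sin(np.radians(FY))
for p in ((264.5,115.1),(288,115.1)):
    d=plane(s,p,.0745,o)[:2]-S; print("tip fixture",(c*d[0]+sn*d[1]).round(4),(-sn*d[0]+c*d[1]).round(4))
go(*fx(-.215),.23,FY-180); print(fx(-.215))
```

```text
tip fixture -0.0798 -0.0125
tip fixture -0.0792 0.012
d [ 0.2158 -0.0013 -0.0005] turn [ 0.08  0.02 -0.04] t 26.275
[ 0.61285528 -0.29128915]
```

jog_arm(plan=[[[0, 0.06, 0, 0, 0, 0, 0], [0, 0.12, -0.001, 0, 0, 0, 0], [0, 0.17, -0.001, 0, 0, 0, 0], [0, 0.2, -0.001, 0, 0, 0, 0], [0, 0.216, -0.001, 0, 0, 0, 0], [0, 0.216, -0.001, 0, 0, 0, 0], [0, 0.216, -0.001, 0.03, 0, 0, 0], [0, 0.216, -0.001, 0.06, 0, 0, 0], [0, 0.216, -0.001, 0.09, 0, 0, 0], [0, 0.216, -0.001, 0.12, 0, 0, 0], [0, 0.216, -0.001, 0.135, 0, 0, 0], [0, 0.216, -0.001, 0.139, 0, 0, 0], [0, 0.216, -0.001, 0.139, 0, 0, 0]]])

```text
clock: 27.9
tool_pos: [0.6139, -0.2914, 0.0924]
orientation: [-180.0, -0.0, -80.4]
force: [-0.8, -0.4, -0.6]
opening: 0.0005
gripper_force: 0.0
```

Run:
```python
from h import *
from plant import ctrl; o=ctrl.get_obs(); print(o['opening'],o['gripper_force'],o['tool_pos'],o['force'],o['joint_pos'].round(1))
go(*fx(-.1025),.09,FY-180)
```

```text
0.0004671815850012783 0.0 [ 0.61389813 -0.29138036  0.09235526] [-0.83985922 -0.40052919 -0.56902262] [ -9.   26.8  -8.1   0.  -55.   18.6]
d [-0.1128  0.001   0.0023] turn [-0.05 -0.03  0.01] t 27.9
```

Push along tool -x with moderate steps, stopping short of home to check.

jog_arm(plan=[[[0, -0.01, 0.0005, 0.002, 0, 0, 0], [0, -0.02, 0.0005, 0.002, 0, 0, 0], [0, -0.03, 0.0005, 0.002, 0, 0, 0], [0, -0.042, 0.0005, 0.002, 0, 0, 0], [0, -0.054, 0.0005, 0.002, 0, 0, 0], [0, -0.066, 0.0005, 0.002, 0, 0, 0], [0, -0.078, 0.0005, 0.002, 0, 0, 0], [0, -0.09, 0.0005, 0.002, 0, 0, 0], [0, -0.098, 0.0005, 0.002, 0, 0, 0], [0, -0.104, 0.0005, 0.002, 0, 0, 0], [0, -0.106, 0.0005, 0.002, 0, 0, 0], [0, -0.106, 0.0005, 0.002, 0, 0, 0]]])

```text
clock: 29.4
tool_pos: [0.5947, -0.1867, 0.0891]
orientation: [180.0, 0.0, -80.4]
force: [-0.2, 0.5, 0.4]
opening: 0.0005
gripper_force: 0.0
```

Run:
```python
from h import *
o,s=look('k1'); print(o['tool_pos'],o['force'],o['clock'])
c,sn=np.cos(np.radians(FY)),np.sin(np.radians(FY)); d=o['tool_pos'][:2]-S; print("tcp x",c*d[0]+sn*d[1])
```

```text
[ 0.59473656 -0.18669033  0.08909533] [-0.24022216  0.51376468  0.36020932] 29.4
tcp x -0.10884434319701862
```

jog_arm(plan=[[[0, -0.002, 0, 0, 0, 0, 0], [0, -0.004, 0, 0, 0, 0, 0], [0, -0.006, 0, 0, 0, 0, 0], [0, -0.006, 0, 0, 0, 0, 0]]])

```text
clock: 29.95
tool_pos: [0.5939, -0.1812, 0.0894]
orientation: [180.0, 0.0, -80.4]
force: [-0.3, -1.9, -0.7]
opening: 0.0007
gripper_force: 1.1
```

jog_arm(plan=[[[0, -0.001, 0, 0, 0, 0, 0], [0, -0.002, 0, 0, 0, 0, 0], [0, -0.003, 0, 0, 0, 0, 0], [0, -0.003, 0, 0, 0, 0, 0]]])

```text
clock: 30.45
tool_pos: [0.5938, -0.1809, 0.0895]
orientation: [180.0, -0.2, -80.4]
force: [2.2, -18.2, -7.4]
opening: 0.0006
gripper_force: 8.9
```

It's against the stop (18 N with no further travel). Backing off, lifting, and checking.

jog_arm(plan=[[[0, 0.01, 0, 0, 0, 0, 0], [0, 0.025, 0, 0, 0, 0, 0], [0, 0.03, 0, -0.03, 0, 0, 0], [0, 0.03, 0, -0.08, 0, 0, 0], [0, 0.02, 0, -0.14, 0, 0, 0], [0, -0.03, 0, -0.17, 0, 0, 0], [0, -0.08, 0, -0.17, 0, 0, 0], [0, -0.1, 0, -0.17, 0, 0, 0], [0, -0.1, 0, -0.17, 0, 0, 0], [0, -0.1, 0, -0.17, 0, 0, 0]]])

```text
clock: 31.7
tool_pos: [0.5773, -0.0802, 0.2593]
orientation: [180.0, -0.0, -80.4]
force: [-0.2, -0.8, -0.8]
opening: 0.0003
gripper_force: 0.0
```

Run:
```python
from h import *
from plant import ctrl
o,s=look('end'); print(o['tool_pos'],o['force'],o['clock'])
t=ctrl.snapshot("top"); a=pickle.load(open("pics/top0.pkl","rb"))
hsv=cv2.cvtColor(s["image"],cv2.COLOR_RGB2HSV)
for n,q,z in (("tip+",(.017,.012),.078),("tip-",(.017,-.012),.078),("slot side",(0,.02),.078),("tab -x top",(-.093,0),.112),("tab +x top",(-.081,0),.112),("tab +y",(-.087,.022),.112),("washer +x",(.032,0),.068),("shaft",(0,0),.09),("plate end",(.13,0),.025)):
    print(n,proj(s,np.array([*fx(*q),z]),o).round(1))
w=proj(s,np.array([*fx(.017,.012),.078]),o); u=int(round(w[0])); print(u,[(r,*map(int,hsv[r,u,1:])) for r in range(int(w[1])-14,int(w[1])+20,2)])
p=proj(s,np.array([*fx(-.087,0),.112]),o); print([(r,int(hsv[r,int(p[0]),2])) for r in range(max(0,int(p[1])-40),int(p[1])+24,2)])
# bystanders: image change in top view
d=cv2.absdiff(t["image"],a["image"]).max(2)
for n,(x,y) in dict(tape=(418,212),block=(263,140),glue=(428,174),tin=(404,252),pad=(207,249),driver=(323,257),wrench=(157,159),brush=(333,138),pink=(150,279)).items():
    print(n,d[y-10:y+11,x-12:x+13].mean().round(1),end=' ')
```

```text
[ 0.57726527 -0.08021973  0.25932822] [-0.19752657 -0.75885559 -0.83734364] 31.7
tip+ [290.8 203. ]
tip- [268.8 203.1]
slot side [298.4 187.9]
tab -x top [279.8  99.6]
tab +x top [279.8 112.4]
tab +y [303.6 106.1]
washer +x [279.8 213.2]
shaft [279.8 190.7]
plate end [279.7 271.1]
291 [(189, 2, 255), (191, 2, 255), (193, 2, 255), (195, 2, 255), (197, 2, 255), (199, 1, 255), (201, 1, 255), (203, 1, 255), (205, 1, 255), (207, 0, 255), (209, 1, 255), (211, 0, 255), (213, 0, 255), (215, 0, 255), (217, 0, 255), (219, 0, 255), (221, 0, 255)]
[(65, 79), (67, 78), (69, 78), (71, 77), (73, 80), (75, 77), (77, 81), (79, 79), (81, 79), (83, 79), (85, 75), (87, 114), (89, 115), (91, 112), (93, 112), (95, 108), (97, 109), (99, 110), (101, 102), (103, 112), (105, 109), (107, 102), (109, 106), (111, 99), (113, 100), (115, 105), (117, 105), (119, 105), (121, 104), (123, 104), (125, 101), (127, 102)]
tape 17.6 block 49.1 glue 13.8 tin 19.6 pad 21.7 driver 17.7 wrench 18.6 brush 76.1 pink 109.8
```

Run:
```python
from h import *
o,s=pickle.load(open("pics/end.pkl","rb")); V=cv2.cvtColor(s["image"],cv2.COLOR_RGB2HSV)[:,:,2]
for q in (-.105,-.109,-.113): print("bar end",q,proj(s,np.array([*fx(q),.078]),o).round(1))
for x in (.022,.017,.012,-.02,-.04,-.06):
    r=int(round(proj(s,np.array([*fx(x),.078]),o)[1])); print(x,r,[int(v) for v in V[r,245:316:2]])
for u in (266,269,272): print(u,[(r,int(V[r,u])) for r in range(190,216,2)])
```

```text
bar end -0.105 [279.7  89. ]
bar end -0.109 [279.7  85.2]
bar end -0.113 [279.7  81.4]
0.022 207 [246, 245, 239, 212, 127, 255, 255, 255, 254, 250, 255, 255, 255, 255, 255, 255, 255, 255, 255, 255, 255, 255, 255, 255, 255, 255, 255, 255, 255, 255, 190, 185, 218, 220, 222, 239]
0.017 203 [239, 215, 129, 123, 125, 255, 254, 127, 96, 101, 99, 174, 210, 216, 255, 255, 255, 255, 255, 255, 255, 255, 255, 255, 255, 255, 255, 255, 253, 255, 221, 137, 135, 190, 226, 217]
0.012 199 [134, 121, 122, 122, 127, 216, 96, 98, 104, 100, 96, 100, 101, 100, 251, 255, 255, 255, 255, 255, 255, 253, 255, 255, 255, 255, 255, 255, 255, 254, 220, 137, 137, 140, 134, 218]
-0.02 170 [44, 38, 45, 48, 84, 102, 100, 106, 103, 103, 98, 104, 98, 98, 101, 98, 100, 100, 101, 103, 102, 99, 104, 99, 103, 100, 103, 102, 99, 98, 250, 127, 127, 128, 126, 127]
-0.04 151 [43, 41, 43, 46, 95, 120, 125, 124, 120, 112, 98, 104, 100, 98, 101, 99, 103, 102, 102, 104, 100, 103, 104, 103, 102, 109, 120, 255, 255, 255, 255, 121, 118, 122, 117, 92]
-0.06 132 [92, 93, 101, 71, 124, 124, 124, 125, 123, 113, 101, 104, 99, 98, 102, 99, 103, 103, 103, 105, 102, 104, 104, 105, 104, 102, 120, 125, 124, 127, 120, 56, 96, 102, 96, 102]
266 [(190, 99), (192, 100), (194, 99), (196, 102), (198, 99), (200, 101), (202, 97), (204, 208), (206, 254), (208, 254), (210, 255), (212, 255), (214, 255)]
269 [(190, 102), (192, 101), (194, 99), (196, 101), (198, 100), (200, 101), (202, 98), (204, 255), (206, 255), (208, 255), (210, 254), (212, 245), (214, 119)]
272 [(190, 102), (192, 239), (194, 230), (196, 230), (198, 95), (200, 247), (202, 246), (204, 255), (206, 255), (208, 255), (210, 255), (212, 122), (214, 85)]
```

The bar end (row 86 against 85.2 predicted) and the prong tip (row 203) both match the home position.

```bash
python3 -c "
from plant import ctrl
print(ctrl.close_job())"
```

```text
the job is handed in; nothing more can be done
None
```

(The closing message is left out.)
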